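# Lock the finished tray in its dock

### The arm

A 6-joint arm with a two-finger parallel gripper is mounted at the origin on the work surface. World frame = base frame: x ahead of the robot, y to its left, z up, the work surface at z = 0. Lengths are in m, angles in rad, forces in N, time in s.
With the tool pointing down it reaches from about 0.325 to 0.775 m from the base axis. Payload 5.5 kg.
Tool frame: the origin (TCP) lies between the finger pads; the fingertips stand 8 mm ahead of it and the grasp point (between the pads) lies 11 mm behind it (arm.tips_ahead is the distance from the TCP to the fingertips, in m); z points along the fingers, y is the line along which they close (so a half turn about z gives the same grasp; the last joint's range is limited). The gripper opens to 85 mm and grips with 20 to 120 N. Pads are 22 mm wide; open, the fingers measure 114 mm over their backs; the gripper's body (76 mm by 85 mm) begins 54 mm behind the grasp point. The pads swing forward as they close: fully open they stand 13 mm farther back than shut.
Start: joints at [1.071, 0.091, 1.231, -0, 1.82, -0.057], TCP at [0.257, 0.542, 0.239] pointing down, gripper open.
Joint ranges: [-2.87, 2.87], [-0.86, 2.18], [0.17, 2.46], [-1.51, 4.65], [0.06, 2.69], [-2.65, 2.65]. Speed limits (rad/s): [2.57, 2.57, 3.01, 3.14, 3.14, 3.14].

### API

Orientations are given as a unit quaternion [x, y, z, w].
In Python, from plant import arm gives the robot as it stands.
- The arm moves only by the shell command python3 -m pendant 'ROWS' [OPENING]. ROWS is JSON, a list that holds one entry, the list of rows, each a list of 6 numbers: the shift along the world's x, y, z as a fraction of full scale, then the turn, a rotation vector about the world's x, y, z as a fraction of full scale. In form: [[[tx, ty, tz, rx, ry, rz], ...]]. A call has 1 to 12 rows; each row is the pose to reach, as a shift and turn from the pose commanded when the call began, turning the shorter way round; what a row does not reach only later rows make up. Full scale, the value 1, is 800 mm for a shift and 180 degrees for a turn. A row lasts 1/10 s, in which the tool goes at most 50 mm and 8.59 degrees, less where a joint would pass 70% of its speed; a pose out of reach is approached as far as the arm can. A call with a number of a shift or a turn outside -1 to 1 is refused whole. A call with a gripper value outside its range is refused whole. OPENING is the closure, from 0 (fully open) to 1 (shut), set as the call begins (- or left out, the last holds). The fingers move at their own pace and stop on an object; the grip force is fixed at half the most. Time passes only in rows, so rows that repeat a pose let the fingers close. It gives the time, the measured TCP pose, the force, the opening and the grip force at its end, in the units of the state.
- arm.read_state(): the state, without advancing time (a new reading comes with each control period).
- arm.camera(name): name is "scene" or "top"; returns the picture (420x560x3 uint8, red, green, blue); there is no depth.
- arm.camera_info(name): a dict with "fov_y" (degrees; the focal length in pixels is half the picture's height over the tangent of half this angle, whatever the lens; pixels are square), "cx", "cy" (the principal point, pixels), "extrinsics" (4x4, takes a point from camera to world coordinates). Camera axes: x right, y down, z forward; pixel columns grow to the right and rows downward; lengths in m; the calibration is good to about 2 mm. A picture is of the moment at which its call begins. camera_info takes no time and is no camera call.
- arm.sign_off(): hands the job in; it is judged then, once.
The state is a dict: "t": time; "joint_positions": joint angles; "dq": joint speeds; "effort": joint torques, N m; "ee_pos": TCP position; "eef_rot": TCP orientation; "ft_force": force on the tool from outside, world axes, zero at the start; "ft_torque": the same for the moment, N m; "gripper_width": finger opening in m; "grasp_force": force on a finger pad.
Only numpy, scipy, OpenCV 4.12 (cv2) and the standard library are available. Lean on these libraries where they do the work, as an engineer would, in place of code of your own. Each camera call takes 0.05 s, during which the arm holds its last target. There are 200 camera calls.

### The job

Two small trays of chocolates sit in bench docks, each with a sprung red-barred catch standing open. Lock the tray that is lined with brown parchment paper: push its catch up and over past its centre point, until it snaps down over the tray and rests against its far stop. Leave the catch of the wire-rack tray open as it is, and do not push the clear box of packed chocolates out of its place.

Things in the scene. Friction and masses are not known exactly. Their poses are not given: they have to be found in the camera images.
- parchment_dock: fixed steel dock holding the parchment-lined tray (150 x 200 mm, rim 38 mm high, at dock x -25 to -175 mm; nothing in it is higher). Origin on the table below the catch's hinge, z up, x away from the tray, roughly away from the robot. The hinge runs along y at z = 45 mm. Open, the catch leans to +x; locked, to -x over the tray. Place, side and yaw (up to 43 degrees) vary
- parchment_catch (a joint): catch of the parchment dock, rad: strip with a red crossbar (18 mm thick, 50 long, along y) 90 mm from the hinge. 0 = open stop, start: bar centre at dock x = 39, z = 126 mm. 0.45 = vertical, bar at z = 135. 1.75 = locked stop, bar at x = -87, z = 69. A spring returns it to 0 below about 0.7 (bar at x = -22) and snaps it to 1.75 beyond. A level push of 3 to 7 N on the bar turns it
- rack_catch (a joint): identical catch on the identical dock whose tray holds a bare wire rack, on the other side of the robot's centre line; same meaning and sizes, starts at 0 (open) and must stay open
- clear_box: closed clear plastic box of packed chocolates, loose on the table between and beyond the docks, 104 x 84 mm, 38 mm high, origin at the centre of its underside

How it is judged:
At the end, for the whole second after the job is handed in: The parchment tray's catch rests against its locked stop (angle above 1.6 rad of 1.75, still), the wire-rack tray's catch is still open (below 0.15 rad) and the clear box is within 30 mm of where it was (value of joint parchment_catch above 1.6 rad and velocity of joint parchment_catch below 0.2 rad/s and value of joint rack_catch below 0.15 rad and distance of clear_box from where it was at the start of the episode below 0.03 m); the robot touches nothing.
It fails at once if the wire-rack tray's catch was pushed more than 0.3 rad away from its open stop (value of joint rack_catch above 0.3 rad).
It fails at once if the clear box was shoved more than 30 mm (distance of clear_box from where it was at the start of the episode above 0.03 m).
It also fails if it takes over 26 s, if anything falls off the work surface, if the arm or the gripper's body presses on something with over 40 N, if the wrist force passes 120 N, or if a joint passes its speed limit or range.

## Working session

There is one attempt and no reset: what is moved stays moved. The work goes in short steps, Python scripts to look and compute and a shell command to move; the robot and the scene stay as the last step left them, time stands still between calls to the robot, and variables do not carry over. Pictures are saved under pics/ and viewed, at most 10 in all, crops included, and the job is handed in when it is done.

```bash
mkdir -p pics; python3 - <<'E'
from plant import arm
import cv2,json,numpy as np
for n in("top","scene"):
    im=arm.camera(n); cv2.imwrite(f"pics/{n}0.png",im[:,:,::-1]); i=arm.camera_info(n); print(n,i['fov_y'],i['cx'],i['cy'],np.round(i['extrinsics'],4).tolist(),{k:v for k,v in i.items() if k not in('extrinsics',)})
    h=cv2.cvtColor(im,cv2.COLOR_RGB2HSV)
    m=(((h[...,0]<8)|(h[...,0]>172))&(h[...,1]>150)&(h[...,2]>80)).astype('uint8')
    k,l,s,c=cv2.connectedComponentsWithStats(m)
    for j in range(1,k):
        if s[j,4]>25:
            ys,xs=np.where(l==j); print(s[j],c[j],cv2.minAreaRect(np.c_[xs,ys].astype('float32')))
E
```

```text
top 50.98528599945325 278.4140326438905 208.94827193745084 [[-0.0026, -0.9888, 0.1489, 0.4382], [-0.9995, 0.0074, 0.0313, -0.0154], [-0.032, -0.1488, -0.9884, 1.0775], [0.0, 0.0, 0.0, 1.0]] {'fov_y': 50.98528599945325, 'cx': 278.4140326438905, 'cy': 208.94827193745084}
[141 209  23  10 157] [152.08917197 213.24203822] ((152.0299835205078, 213.28997802734375), (22.203153610229492, 7.636753082275391), 8.13010311126709)
[404 219  24  10 176] [415.76136364 223.46022727] ((415.5382080078125, 223.49703979492188), (8.129830360412598, 23.23904037475586), 85.60128784179688)
scene 56.65883710491656 277.5247551082951 210.60568266325149 [[0.5313, 0.4854, -0.6943, 1.2246], [0.847, -0.2869, 0.4475, -0.4043], [0.018, -0.8259, -0.5636, 0.5689], [0.0, 0.0, 0.0, 1.0]] {'fov_y': 56.65883710491656, 'cx': 277.5247551082951, 'cy': 210.60568266325149}
[360 148  18   9 113] [368.32743363 152.33628319] ((368.4599914550781, 152.21998596191406), (7.071067810058594, 17.253406524658203), 81.8698959350586)
[133 204  25  14 203] [144.99507389 210.62068966] ((144.97079467773438, 210.41970825195312), (8.970755577087402, 24.947240829467773), 70.01689910888672)
```

View pics/top0.png

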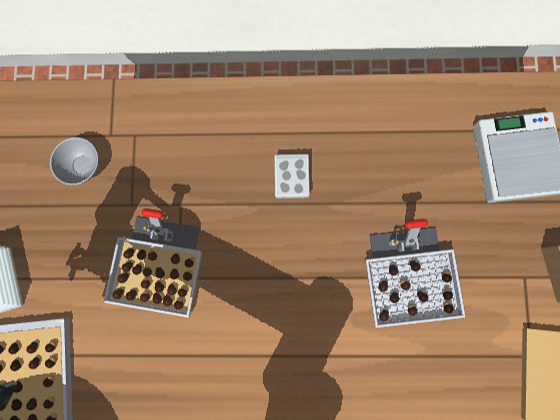

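View pics/scene0.png

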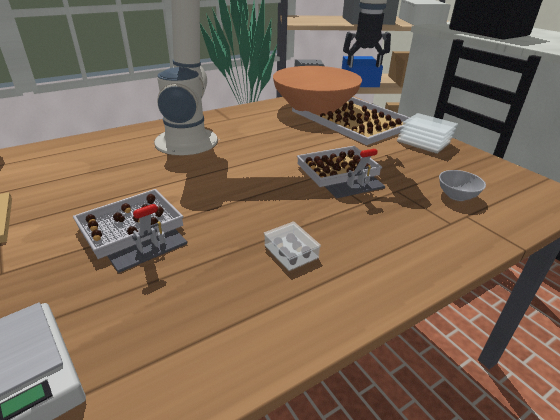

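The top view shows the parchment (tan) tray at left, around (153,278), with its red bar at (152,213). The wire-rack tray is at right, around (415,287), with its bar at (415,223). The clear box is at (293,175).

```bash
cat > h.py <<'E'
import numpy as np
from plant import arm
def ray(n,u,v):
    i=arm.camera_info(n);f=210/np.tan(np.radians(i['fov_y']/2));E=np.array(i['extrinsics'])
    d=E[:3,:3]@[(u-i['cx'])/f,(v-i['cy'])/f,1];return E[:3,3],d/np.linalg.norm(d)
def onz(n,u,v,z):
    o,d=ray(n,u,v);return o+d*(z-o[2])/d[2]
def two(a,b):
    (o,d),(p,e)=ray('top',*a),ray('scene',*b)
    s=np.linalg.lstsq(np.c_[d,-e],p-o,rcond=None)[0];A=o+d*s[0];B=p+e*s[1];return (A+B)/2,np.linalg.norm(A-B)
E
python3 - <<'E'
from h import *
import cv2
np.set_printoptions(precision=4,suppress=True)
print(two((152.1,213.2),(368.3,152.3)),two((415.8,223.5),(145,210.6)))
print('bar z.13',onz('top',152.1,213.2,.13))
im=arm.camera('top')
c=[onz('top',*p,.038) for p in((119,238),(202,252),(189,317),(104,302))]
for i in range(4):
    e=c[(i+1)%4]-c[i];print(c[i],np.linalg.norm(e),np.degrees(np.arctan2(e[1],e[0])))
print('center',sum(c)/4, 'box',onz('top',293,175,.038))
print(arm.read_state()['eef_rot'])
cv2.imwrite('pics/c.png',cv2.resize(im[180:340,80:240,::-1],(560,560),interpolation=2))
E
```

```text
(array([0.5737, 0.2923, 0.1278]), np.float64(0.0006074410764522653)) (array([ 0.5474, -0.2808,  0.1279]), np.float64(0.00024018425520900608))
bar z.13 [0.5736 0.2918 0.13  ]
[0.5274 0.3992 0.038 ] 0.20346138729740912 -99.68938342512699
[0.4931 0.1986 0.038 ] 0.15240825850620696 169.86829464634965
[0.3431 0.2255 0.038 ] 0.20442668897445188 80.3615202377364
[0.3773 0.427  0.038 ] 0.15260036818600906 -10.493575220287203
center [0.4352 0.3126 0.038 ] box [ 0.6774 -0.018   0.038 ]
[ 0.2196  0.9756 -0.0007 -0.0002]
```

View pics/c.png

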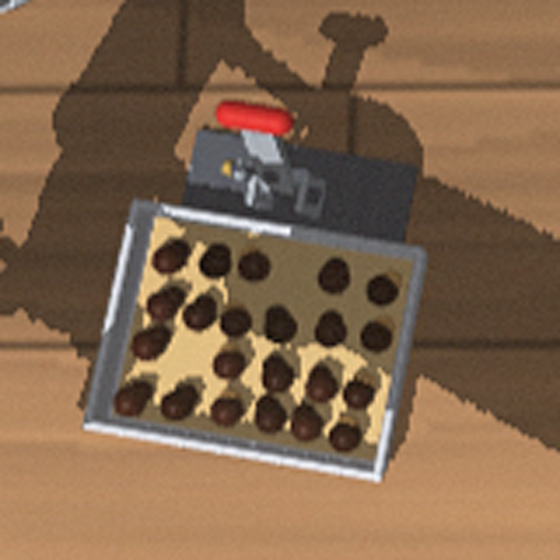

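The dock yaw is about -10°, and the tray centre predicts the bar at (0.572, 0.288). I measured (0.574, 0.292, 0.128), which agrees. Next I'll move behind the bar with the gripper shut and turned to square with the dock.

```bash
python3 -m pendant '[[[0.48,-0.326,0,0,0,0.083],[0.48,-0.326,0,0,0,0.083],[0.48,-0.326,0,0,0,0.083],[0.48,-0.326,0,0,0,0.083],[0.48,-0.326,0,0,0,0.083],[0.48,-0.326,0,0,0,0.083],[0.48,-0.326,0,0,0,0.083],[0.48,-0.326,0,0,0,0.083],[0.48,-0.326,0,0,0,0.083],[0.48,-0.326,0,0,0,0.083],[0.48,-0.326,0,0,0,0.083],[0.48,-0.326,0,0,0,0.083]]]' 1
python3 -m pendant '[[[0,0,-0.15,0,0,0],[0,0,-0.15,0,0,0],[0,0,-0.15,0,0,0],[0,0,-0.15,0,0,0],[0,0,-0.15,0,0,0]]]' 
python3 - <<'E'
from h import *
import cv2
cv2.imwrite('pics/s1.png',arm.camera('scene')[:,:,::-1])
E
```

```text
t: 1.35
ee_pos: [0.641, 0.2813, 0.2385]
eef_rot: [0.091, 0.996, -0.0, -0.001]
ft_force: [0.2, -0.0, 0.6]
gripper_width: 0.0001
grasp_force: 0.0
t: 1.85
ee_pos: [0.6405, 0.2826, 0.1206]
eef_rot: [0.09, 0.996, 0.0, 0.0]
ft_force: [0.0, -0.3, 0.6]
gripper_width: 0.0001
grasp_force: 0.0
```

View pics/s1.png

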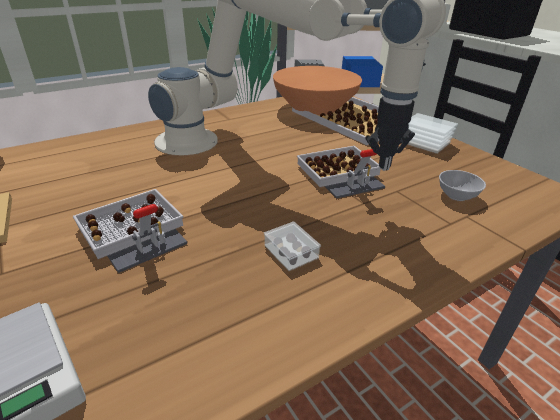

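The closed fingers stand behind the red bar (bar at (368,153), fingers at (390,160)) and nothing else was disturbed. Next I'll push along dock -x.

```bash
python3 -m pendant '[[[-0.03,0.005,0,0,0,0],[-0.045,0.008,0,0,0,0],[-0.06,0.011,0,0,0,0],[-0.075,0.013,0,0,0,0],[-0.09,0.016,0,0,0,0],[-0.105,0.018,0,0,0,0],[-0.12,0.021,0,0,0,0],[-0.135,0.024,0,0,0,0],[-0.15,0.026,0,0,0,0],[-0.165,0.029,0,0,0,0],[-0.17,0.03,0,0,0,0],[-0.17,0.03,0,0,0,0]]]'
python3 - <<'E'
from h import *
import cv2
cv2.imwrite('pics/s2.png',arm.camera('scene')[:,:,::-1])
E
```

```text
t: 3.1
ee_pos: [0.5044, 0.3056, 0.1193]
eef_rot: [0.091, 0.996, 0.0, -0.0]
ft_force: [-0.2, 0.2, 0.2]
gripper_width: -0.0002
grasp_force: 0.0
```

View pics/s2.png

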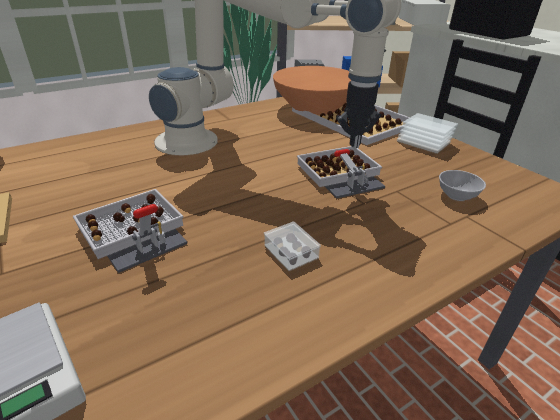

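The bar now lies over the tray at about (343,153) with no contact force. Next I'll lift clear and verify the catch position.

```bash
python3 -m pendant '[[[0,0,0.05,0,0,0],[0,0,0.1,0,0,0],[0,0,0.15,0,0,0],[0,0,0.2,0,0,0],[0.1,0,0.2,0,0,0],[0.1,0,0.2,0,0,0],[0.15,0,0.2,0,0,0],[0.15,0,0.2,0,0,0],[0.15,0,0.2,0,0,0],[0.15,0,0.2,0,0,0]]]'
python3 - <<'E'
from h import *
import cv2
for n in("top","scene"):
    im=arm.camera(n); h=cv2.cvtColor(im,cv2.COLOR_RGB2HSV)
    m=(((h[...,0]<8)|(h[...,0]>172))&(h[...,1]>150)&(h[...,2]>80)).astype('uint8')
    k,l,s,c=cv2.connectedComponentsWithStats(m)
    for j in range(1,k):
        if s[j,4]>25: print(n,s[j],c[j], onz(n,*c[j],.069))
E
```

```text
t: 4.15
ee_pos: [0.6247, 0.3053, 0.2799]
eef_rot: [0.091, 0.996, 0.0, 0.0]
ft_force: [-0.6, 0.2, 0.6]
gripper_width: 0.0001
grasp_force: 0.0
top [404 219  24  10 176] [415.73295455 223.46022727] [ 0.55429839 -0.29704595  0.069     ]
top [140 266  20  10 134] [149.64179104 270.58955224] [0.44956319 0.31192392 0.069     ]
scene [334 149  16   8  68] [341.04411765 152.16176471] [0.44574566 0.31527686 0.069     ]
scene [133 204  25  14 204] [145.04901961 210.62254902] [ 0.45695091 -0.26439825  0.069     ]
```

Both views put the bar at about (0.448, 0.313) at z = 69 mm. The locked stop predicts (0.448, 0.310), so it matches. The rack bar is unchanged.

```bash
python3 -c "
from plant import arm
print(arm.sign_off())"
```

```text
the job is handed in; nothing more can be done
None
```

I locked the parchment tray's catch and handed the job in at about 4.3 s. Both cameras show its bar at the locked stop, the rack catch is still open, the clear box was not touched, and the arm is clear. The hand-in gave no verdict.

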